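# Slide the stage plate along the ledge until its edge overhangs

## Task

The spare stage plate lies flat on the green ledge, where nobody can get a finger under it. Without gripping or lifting it, push it with the fingertips back against the fence and along to the end of the ledge where the pot with the blue lid stands, until about a third of its width sticks out over that end, ready to be taken by its edge. It must stay lying flat on the ledge, touching or all but touching the fence; leave the pots, the lens cap and the suture packet alone.

Things in the scene. Friction and masses are not known exactly. Their poses are not given: they have to be found in the camera images.
- stage_plate: spare microscope stage plate, loose: a thin round disc, white on top, black underneath, 62 mm across, about 50 g; it stands 4 mm proud of the ledge. Origin on its axis, level with its underside (at rest within 1 mm of the ledge's top face); z up.
- ledge: fixed green shelf on the bench, 300 mm long (its y), 120 mm deep (its x, away from the robot), top face 40 mm up, turned by up to 0.5 rad. Origin on the bench under its middle: ends at y = +-150 mm (both open), front edge x = -60 mm. An aluminium fence along the back edge stands 12 mm above the top; its front face is at x = +50 mm (the plate's centre at x = +19 mm touches it).
- blue_pot: specimen pot with a blue screw lid, 46 mm across, 56 mm high, loose, standing on the bench beyond one end of the ledge (which end varies); it marks the end to use. Origin: centre of its underside.
- white_pot: like the blue-lidded pot but with a white lid, standing beyond the other end. Origin: centre of its underside.
- lens_cap: black lens cap, 43 mm across, 13 mm high, loose on the bench in front of the ledge. Origin: centre of its underside.
- suture_pack: flat white and red suture packet, 55 x 85 x 10 mm, loose on the bench behind the ledge. Origin: centre of its underside.
Things that resemble listed ones, but are neither listed nor needed, are in the scene too. What is meant by the stage_plate is not pink or purple, and is the smaller of those in its own colour.

How it is judged:
By the outcome, as a careful person would: the job done as asked, in the order asked, and still so for the second after the job is handed in, with the robot touching nothing.
It also fails if it takes over 61 s, if anything falls off the work surface, if the arm or the gripper's body presses on something with over 40 N, if the wrist force passes 120 N, or if a joint passes its speed limit or range.

## Robot

A 6-joint arm with a two-finger parallel gripper is mounted at the origin on the work surface; the furniture and walls round the work are solid. World frame = base frame: x ahead of the robot, y to its left, z up, the work surface at z = 0. Lengths are in m, angles in rad, forces in N, time in s.
With the tool pointing down it reaches from about 0.4 to 0.925 m from the base axis. Payload 3.4 kg.
Tool frame: the origin (TCP) lies midway between the tips of the shut fingers; the grasp point (between the pads) lies 19 mm behind it; z points along the fingers, y is the line along which they close (so a half turn about z gives the same grasp; the last joint's range is limited). The gripper opens to 85 mm and grips with 20 to 120 N. Pads are 22 mm wide; open, the fingers measure 114 mm over their backs; the gripper's body (76 mm by 85 mm) begins 54 mm behind the grasp point. The pads swing forward as they close: fully open they stand 13 mm farther back than shut.
Start: joints at [-1.353, 0.307, 1.506, -0, 1.328, -0.073], TCP at [0.165, -0.551, 0.231] pointing down, gripper open.
Joint ranges: [-3.12, 3.12], [-1.05, 2.28], [0.14, 2.33], [-1.42, 4.57], [0.1, 2.73], [-2.68, 2.68]. Speed limits (rad/s): [2.57, 2.57, 3.14, 3.14, 3.14, 3.14].

## Interface

Orientations are given as a unit quaternion [x, y, z, w].
In Python, from plant import env gives the robot as it stands.
- The arm moves only by the tool arm_command, never from a script. Its argument "targets" is a list of rows, each a list of 3 entries, a list of its own where there are three numbers: the opening, from 0 (shut) to 1 (fully open), then the shift along the world's x, y, z in mm, then the turn, a rotation vector about the world's x, y, z in units of 10 degrees (1.0 is 10 degrees). A call has 1 to 10 rows; each row is the pose to reach, as a shift and turn from the pose commanded when the call began; what a row does not reach only later rows make up. A row lasts 1/8 s, in which the tool goes at most 62.5 mm and 10.7 degrees, less where a joint would pass 70% of its speed; a pose out of reach is approached as far as the arm can. A call with a gripper value outside its range is refused whole. The fingers move at their own pace and stop on an object; "newtons" is the grip in N (left out, the last holds). Time passes only in rows, so rows that repeat a pose let the fingers close. It gives the time, the measured TCP pose, the force, the opening and the grip force at its end, in the units of the state.
- env.get_obs(): the state, without advancing time (a new reading comes with each control period).
- env.grab_frame(name): name is "side" or "top" or "wrist"; returns the picture (420x560x3 uint8, blue, green, red); there is no depth.
- env.camera_params(name): a dict with "fx", "fy", "cx", "cy" (pixels), "extrinsics" (4x4, takes a point from world to camera coordinates); the wrist camera has in their place "tool_from_camera" (4x4, takes a point from camera to tool coordinates, whose origin is the TCP and whose axes are the flange's). Camera axes: x right, y down, z forward; pixel columns grow to the right and rows downward; lengths in m; the calibration is good to about 2 mm. A picture is of the moment at which its call begins: read the wrist's pose just before it. camera_params takes no time and is no camera call.
- env.hand_in(): hands the job in; it is judged then, once.
The state is a dict: "t": time; "joints": joint angles; "qvel": joint speeds; "joint_efforts": joint torques, N m; "position": TCP position; "orientation": TCP orientation; "ft_force": force on the tool from outside, world axes, zero at the start; "ft_torque": the same for the moment, N m; "finger_gap": opening from 0.0 (shut) to 1.0 (fully open); "grasp_force": force on a finger pad.
Only numpy, scipy, OpenCV 4.12 (cv2) and the standard library are available. Lean on these libraries where they do the work, as an engineer would, in place of code of your own. Each camera call takes 0.05 s, during which the arm holds its last target. There are 200 camera calls.

## Working session

There is one attempt and no reset: what is moved stays moved. The work goes in short steps, Python scripts to look and compute and a tool call to move; the robot and the scene stay as the last step left them, time stands still between calls to the robot, and variables do not carry over. Pictures are saved under pics/ and viewed, at most 10 in all, crops included, and the job is handed in when it is done.

Besides the shell and the picture viewer there is one more tool, called as name([rows], argument=value, ...), one row to a line, values as JSON. arm_command: Moves the arm, as the interface text tells. Its arguments: {"type":"object","properties":{"targets":{"type":"array","items":{"type":"array"}},"newtons":{"type":"number"}},"required":["targets"]}

```bash
mkdir -p pics; python3 - <<'E'
from plant import env
import cv2,json,numpy as np
np.set_printoptions(precision=4,suppress=True)
for n in("top","side"):
    cv2.imwrite(f"pics/{n}0.png",env.grab_frame(n)); p=env.camera_params(n); print(n,p)
print(env.camera_params("wrist"))
o=env.get_obs();print(o)
E
```

```text
top {'fx': 543.4167051055331, 'fy': 543.4167051055331, 'cx': 284.2765538902099, 'cy': 203.29840711532597, 'extrinsics': array([[-0.0098, -0.9996, -0.0276, -0.0117],
       [-0.9941,  0.0128, -0.1082,  0.5417],
       [ 0.1085,  0.0264, -0.9937,  1.0992],
       [ 0.    ,  0.    ,  0.    ,  1.    ]])}
side {'fx': 438.25234933645424, 'fy': 438.25234933645424, 'cx': 270.622853152078, 'cy': 215.97567837469003, 'extrinsics': array([[-0.8438, -0.5365, -0.0154,  0.4064],
       [-0.3247,  0.5331, -0.7813,  0.2436],
       [ 0.4273, -0.6542, -0.624 ,  0.8694],
       [ 0.    ,  0.    ,  0.    ,  1.    ]])}
{'fx': 337.0986646658714, 'fy': 337.0986646658714, 'cx': 278.1874044238869, 'cy': 206.0266670409837, 'tool_from_camera': array([[-0.    , -0.9528, -0.3037,  0.0784],
       [ 1.    ,  0.    , -0.0002,  0.0007],
       [ 0.0002, -0.3037,  0.9528, -0.1432],
       [ 0.    ,  0.    ,  0.    ,  1.    ]])}
{'t': 0.1, 'joints': array([-1.3525,  0.3075,  1.5075, -0.    ,  1.3284, -0.0735]), 'qvel': array([ 0.0019, -0.003 , -0.0022,  0.0009,  0.0001,  0.0016]), 'joint_efforts': array([ -0.    , -45.853 , -25.2607,  -0.0002,   0.0055,  -0.    ]), 'position': array([ 0.1653, -0.5501,  0.2305]), 'orientation': array([ 0.9894,  0.1454, -0.0001, -0.0009]), 'ft_force': array([ 0.0638, -0.1103, -0.1887]), 'ft_torque': array([ 0.0606,  0.0333, -0.0756]), 'grasp_force': 0.0, 'finger_gap': 0.9983233937355638}
```

View pics/top0.png

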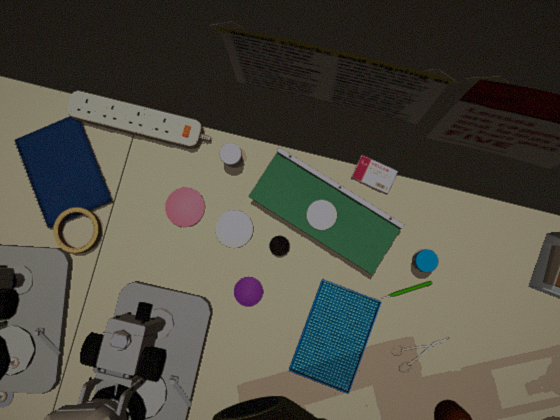

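View pics/side0.png

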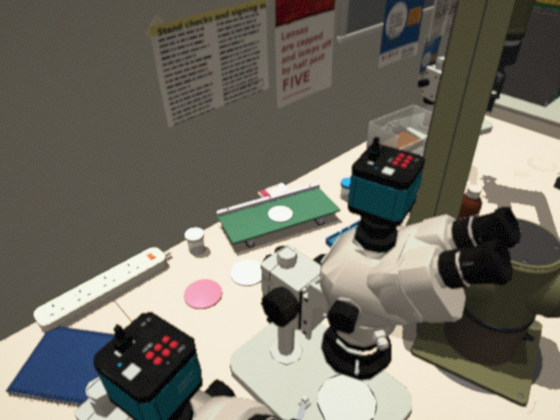

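The top view shows the plate at about (321,215) on the green ledge. The blue-lidded pot is at (427,261), which is the right-hand end (world -y). The larger white disc at (234,229) is a decoy. The side view shows the plate at about (280,214).

```bash
cat > h.py <<'E'
import cv2,numpy as np
from plant import env
from scipy.spatial.transform import Rotation as R
np.set_printoptions(precision=4,suppress=True)
def cam(n,o=None):
    p=env.camera_params(n); K=np.array([[p['fx'],0,p['cx']],[0,p['fy'],p['cy']],[0,0,1]])
    if n!='wrist': return K,p['extrinsics']
    T=np.eye(4);T[:3,:3]=R.from_quat(o['orientation']).as_matrix();T[:3,3]=o['position']
    return K,np.linalg.inv(T@p['tool_from_camera'])
def ray(K,E,uv):
    uv=np.atleast_2d(uv).astype(float); d=np.c_[uv,np.ones(len(uv))]@np.linalg.inv(K).T@E[:3,:3]
    return -E[:3,:3].T@E[:3,3],d
def onz(K,E,uv,z):
    c,d=ray(K,E,uv); return (c+d*((z-c[2])/d[:,2])[:,None])[:,:2]
def tri(a,b):
    A=[];y=[]
    for K,E,uv in(a,b):
        c,d=ray(K,E,uv);d=d[0]/np.linalg.norm(d);P=np.eye(3)-np.outer(d,d);A.append(P);y.append(P@c)
    return np.linalg.lstsq(np.vstack(A),np.hstack(y),rcond=None)[0]
def green(im):
    h=cv2.cvtColor(im,cv2.COLOR_BGR2HSV); m=cv2.inRange(h,(50,80,30),(85,255,255))
    m=cv2.morphologyEx(m,cv2.MORPH_OPEN,np.ones((3,3)))
    return max(cv2.findContours(m,0,cv2.CHAIN_APPROX_NONE)[0],key=cv2.contourArea)[:,0]
def plate(im,g):   # bright blob inside green hull
    hm=np.zeros(im.shape[:2],np.uint8);cv2.fillConvexPoly(hm,cv2.convexHull(g),255)
    h=cv2.cvtColor(im,cv2.COLOR_BGR2HSV); m=cv2.inRange(h,(0,0,120),(179,70,255))&hm
    m=cv2.morphologyEx(m,cv2.MORPH_OPEN,np.ones((5,5)))
    return max(cv2.findContours(m,0,cv2.CHAIN_APPROX_NONE)[0],key=cv2.contourArea)[:,0]
E
python3 - <<'E'
from h import *
d={}
for n in("top","side"):
    im=cv2.imread(f"pics/{n}0.png");K,E=cam(n);g=green(im);q=plate(im,g)
    e=cv2.fitEllipse(q);d[n]=(K,E,e[0]);print(n,"ellipse",e)
    r=cv2.minAreaRect((onz(K,E,g,.04)*1e3).astype(np.float32));print("ledge",r,cv2.boxPoints(r))
    print("plate z44",onz(K,E,[e[0]],.044),cv2.minEnclosingCircle((onz(K,E,q,.044)*1e3).astype(np.float32)))
    # corners of the green quad
    d[n+'c']=cv2.approxPolyDP(cv2.convexHull(g),6,True)[:,0];print(d[n+'c'].tolist())
print("tri plate",tri(d['top'],d['side']))
K,E=cam("top");print("blue pot",onz(K,E,[[427,261]],.056),"cap",onz(K,E,[[279,246]],.013))
E
```

```text
top ellipse ((321.3183288574219, 214.4175262451172), (28.821535110473633, 29.1954345703125), 124.7509536743164)
ledge ((520.6221313476562, -98.76548767089844), (297.5106201171875, 109.72139739990234), 57.05733871459961) [[ 393.6891 -193.77  ]
 [ 485.769  -253.4364]
 [ 647.5551   -3.761 ]
 [ 555.4753   55.9055]]
plate z44 [[ 0.5161 -0.0937]] ((516.3062133789062, -93.5948257446289), 30.413936614990234)
[[276, 154], [398, 228], [372, 273], [250, 196]]
side ellipse ((279.9043273925781, 213.42352294921875), (17.41694450378418, 25.104597091674805), 90.04302978515625)
ledge ((516.690673828125, -94.76521301269531), (293.8409423828125, 112.68875885009766), 57.3260612487793) [[ 389.9463 -188.0185]
 [ 484.8028 -248.8544]
 [ 643.4351   -1.5119]
 [ 548.5786   59.324 ]]
plate z44 [[ 0.5118 -0.0929]] ((513.1701049804688, -92.82508087158203), 36.99102783203125)
[[337, 208], [236, 242], [219, 219], [315, 189]]
tri plate [ 0.5148 -0.0946  0.0418]
blue pot [[ 0.4195 -0.3015]] cap [[ 0.4537 -0.0055]]
```

arm_command([
  [0.35,[100,157,0],[0,0,-1]],
  [0.35,[308,484,-60],[0,0,-4.96]],
  [0.35,[308,484,-60],[0,0,-4.96]],
  [0.35,[308,484,-60],[0,0,-4.96]],
  [0.35,[308,484,-60],[0,0,-4.96]],
  [0.35,[308,484,-60],[0,0,-4.96]],
  [0.35,[308,484,-60],[0,0,-4.96]],
  [0.35,[308,484,-60],[0,0,-4.96]],
  [0.35,[308,484,-60],[0,0,-4.96]],
  [0.35,[308,484,-60],[0,0,-4.96]],
])

```text
t: 1.35
position: [0.4742, -0.0639, 0.1707]
orientation: [0.96, -0.282, -0.0, -0.0]
ft_force: [-0.1, 0.2, 0.1]
finger_gap: 0.35
grasp_force: 0.0
```

arm_command([
  [0.35,[0,0,0],[0,0,0]],
  [0.35,[0,0,0],[0,0,0]],
  [0.35,[0,0,0],[0,0,0]],
])

```text
t: 1.72
position: [0.4727, -0.0676, 0.1713]
orientation: [0.959, -0.284, -0.0, 0.0]
ft_force: [0.2, -0.6, 0.1]
finger_gap: 0.352
grasp_force: 0.0
```

```bash
python3 - <<'E'
from h import *
o=env.get_obs();im=env.grab_frame("wrist");cv2.imwrite("pics/w1.png",im)
print(o['t'],o['position'],R.from_quat(o['orientation']).as_matrix(),o['finger_gap'],o['joints'],o['ft_force'])
K,E=cam("wrist",o);g=green(im);q=plate(im,g);e=cv2.fitEllipse(q);print(e,onz(K,E,[e[0]],.044),cv2.minEnclosingCircle((onz(K,E,q,.044)*1e3).astype(np.float32)))
t=cv2.imread("pics/top0.png");print("tri",tri((K,E,e[0]),(*cam("top"),(321.32,214.42))))
E
```

```text
1.725 [ 0.4727 -0.0676  0.1713] [[ 0.839  -0.5442 -0.0004]
 [-0.5442 -0.839  -0.0002]
 [-0.0002  0.0004 -1.    ]] 0.3517291486056791 [-0.2304  0.2306  1.7887 -0.0003  1.1226  1.916 ] [ 0.1711 -0.5664  0.0825]
((277.3600158691406, 132.6973419189453), (78.8731689453125, 80.4703140258789), 1.34036123752594) [[ 0.5176 -0.0959]] ((516.63330078125, -95.26923370361328), 31.558326721191406)
tri [ 0.5169 -0.0947  0.0317]
```

View pics/w1.png

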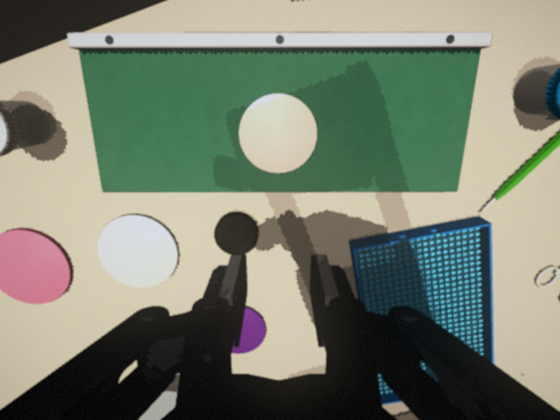

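The wrist view shows the plate at (277,133) and the fence line level in the image, so the tool is square to the ledge. I'll lower it in front of the plate and feel for the ledge.

arm_command([
  [0.35,[2,0,-60],[0,0,0]],
  [0.35,[2,0,-110],[0,0,0]],
  [0.35,[2,0,-121],[0,0,0]],
  [0.35,[2,0,-123],[0,0,0]],
  [0.35,[2,0,-125],[0,0,0]],
  [0.35,[2,0,-126],[0,0,0]],
  [0.35,[2,0,-127],[0,0,0]],
  [0.35,[2,0,-127],[0,0,0]],
  [0.35,[2,0,-127],[0,0,0]],
])

```text
t: 2.9
position: [0.4755, -0.0667, 0.0445]
orientation: [0.959, -0.283, 0.0, -0.0]
ft_force: [-0.7, 0.4, -0.6]
finger_gap: 0.351
grasp_force: 0.0
```

arm_command([
  [0.35,[0,0,-1],[0,0,0]],
  [0.35,[0,0,-2],[0,0,0]],
  [0.35,[0,0,-2],[0,0,0]],
])

```text
t: 3.28
position: [0.4753, -0.0667, 0.0421]
orientation: [0.959, -0.283, -0.0, 0.0]
ft_force: [0.3, -0.1, -0.6]
finger_gap: 0.352
grasp_force: 0.0
```

arm_command([
  [0.35,[0,0,-1],[0,0,0]],
  [0.35,[0,0,-2],[0,0,0]],
  [0.35,[0,0,-2],[0,0,0]],
])

```text
t: 3.65
position: [0.4753, -0.0667, 0.0402]
orientation: [0.959, -0.283, -0.0, 0.0]
ft_force: [0.0, -0.2, -0.7]
finger_gap: 0.35
grasp_force: 0.0
```

arm_command([
  [0.35,[0,0,-1],[0,0,0]],
  [0.35,[0,0,-1],[0,0,0]],
])

```text
t: 3.9
position: [0.4755, -0.0667, 0.0396]
orientation: [0.959, -0.283, 0.0, -0.0]
ft_force: [-1.3, -0.6, 2.7]
finger_gap: 0.352
grasp_force: 1.8
```

arm_command([
  [0.35,[0,0,-1],[0,0,0]],
  [0.35,[0,0,-1],[0,0,0]],
])

```text
t: 4.15
position: [0.4755, -0.0667, 0.0395]
orientation: [0.959, -0.283, 0.0, -0.0]
ft_force: [-2.9, 0.4, 12.9]
finger_gap: 0.352
grasp_force: 6.7
```

arm_command([
  [0.35,[0,0,3],[0,0,0]],
  [0.35,[0,0,3],[0,0,0]],
  [0.35,[5,-3.3,3],[0,0,0]],
  [0.35,[10,-6.5,3],[0,0,0]],
  [0.35,[15,-9.7,3],[0,0,0]],
  [0.35,[20,-13,3],[0,0,0]],
  [0.35,[25,-16.2,3],[0,0,0]],
  [0.35,[29,-18.8,3],[0,0,0]],
  [0.35,[29,-18.8,3],[0,0,0]],
])

```text
t: 5.28
position: [0.505, -0.0858, 0.0413]
orientation: [0.959, -0.283, 0.0, 0.0]
ft_force: [-1.0, 1.1, -0.4]
finger_gap: 0.345
grasp_force: 0.0
```

arm_command([
  [0.35,[1.7,-1.1,0],[0,0,0]],
  [0.35,[1.7,-1.1,0],[0,0,0]],
])

```text
t: 5.52
position: [0.506, -0.0866, 0.0413]
orientation: [0.959, -0.283, -0.0, -0.0]
ft_force: [-0.7, -0.1, -0.1]
finger_gap: 0.35
grasp_force: 0.1
```

```bash
python3 - <<'E'
from h import *
o=env.get_obs();im=env.grab_frame("wrist");cv2.imwrite("pics/w2.png",im)
print(o['t'],o['position'],o['ft_force'],o['joints'])
E
```

```text
5.525 [ 0.506  -0.0866  0.0413] [-0.6631 -0.1336 -0.1407] [-0.2518  0.447   1.8687  0.      0.826   1.8929]
```

View pics/w2.png

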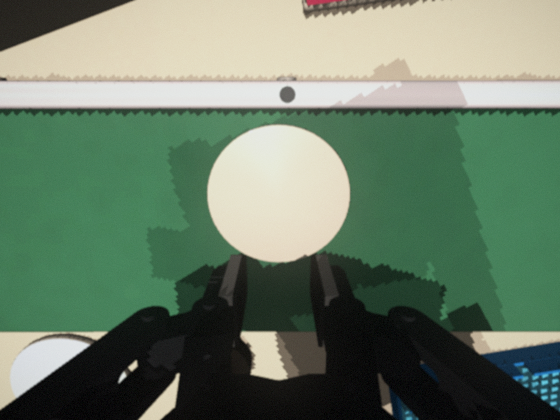

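The plate is seated in the finger cradle. Its back edge is at row 125 and the foot of the fence at about row 113, so roughly 5 mm remains.

arm_command([
  [0.35,[1.7,-1.1,0],[0,0,0]],
  [0.35,[3.4,-2.2,0],[0,0,0]],
  [0.35,[3.4,-2.2,0],[0,0,0]],
])

```text
t: 5.95
position: [0.5098, -0.0889, 0.0413]
orientation: [0.959, -0.283, 0.0, 0.0]
ft_force: [-0.6, -0.2, 0.4]
finger_gap: 0.351
grasp_force: 0.1
```

arm_command([
  [0.35,[0.8,-0.5,0],[0,0,0]],
  [0.35,[0.8,-0.5,0],[0,0,0]],
])

```text
t: 6.2
position: [0.5103, -0.0893, 0.0413]
orientation: [0.959, -0.283, -0.0, -0.0]
ft_force: [-0.1, -0.7, 0.5]
finger_gap: 0.352
grasp_force: 0.1
```

arm_command([
  [0.35,[0.8,-0.5,0],[0,0,0]],
  [0.35,[0.8,-0.5,0],[0,0,0]],
])

```text
t: 6.45
position: [0.5111, -0.0899, 0.0413]
orientation: [0.959, -0.283, 0.0, 0.0]
ft_force: [-1.2, 0.5, -0.3]
finger_gap: 0.353
grasp_force: 0.2
```

arm_command([
  [0.35,[0.8,-0.5,0],[0,0,0]],
  [0.35,[0.8,-0.5,0],[0,0,0]],
])

```text
t: 6.7
position: [0.5118, -0.0903, 0.0413]
orientation: [0.959, -0.283, -0.0, -0.0]
ft_force: [-0.3, 0.4, 0.1]
finger_gap: 0.35
grasp_force: 0.3
```

arm_command([
  [0.35,[0.8,-0.5,0],[0,0,0]],
  [0.35,[0.8,-0.5,0],[0,0,0]],
])

```text
t: 6.95
position: [0.5121, -0.0906, 0.0412]
orientation: [0.959, -0.283, -0.001, -0.0]
ft_force: [-0.6, 0.6, 0.8]
finger_gap: 0.351
grasp_force: 0.9
```

```bash
python3 - <<'E'
from h import *
o=env.get_obs();im=env.grab_frame("wrist");cv2.imwrite("pics/w3.png",im)
print(o['t'],o['position'],o['ft_force'])
E
```

```text
6.95 [ 0.5121 -0.0906  0.0412] [-0.5508  0.5933  0.7742]
```

View pics/w3.png

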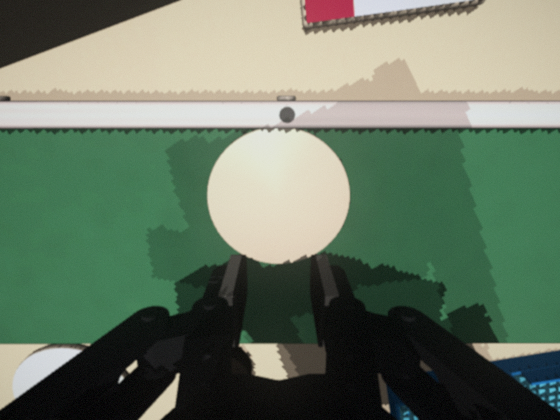

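The plate's back edge (row 128) now meets the foot of the fence (about row 129). I'll work out its centre for the second push.

```bash
python3 - <<'E'
from h import *
im=cv2.imread("pics/w3.png")
o=dict(position=np.array([.5121,-.0906,.0412]),orientation=env.get_obs()['orientation'])
K,E=cam("wrist",o);g=green(im)
m=cv2.inRange(cv2.cvtColor(im,cv2.COLOR_BGR2HSV),(0,0,140),(179,80,255));m[:132]=0;m[300:]=0;m[:,:190]=0;m[:,370:]=0
q=max(cv2.findContours(m,0,cv2.CHAIN_APPROX_NONE)[0],key=cv2.contourArea)[:,0];q=q[(q[:,1]>134)&(q[:,1]<240)]
w=onz(K,E,q,.044)*1e3
from scipy.optimize import least_squares
s=least_squares(lambda p:np.hypot(*(w-p[:2]).T)-p[2],[540,-108,31],loss='soft_l1').x
ya=np.deg2rad(-32.95);x=np.array([np.cos(ya),np.sin(ya)]);u=np.array([x[1],-x[0]])
d=s[:2]-[512.1,-90.6];print(s,"rel tool x,u",d@x,d@u,"target",s[:2]+1.5*x-55*u,(s[:2]+1.5*x-55*u)-[512.1,-90.6])
f=onz(K,E,[[100,130],[500,128]],.04)*1e3;print("fence line",f, (f-s[:2])@x, np.degrees(np.arctan2(*(f[1]-f[0])[::-1])))
E
```

```text
[ 543.3195 -110.5752   30.8556] rel tool x,u 37.06231425799744 -0.21842466499460045 target [574.4931 -65.238 ] [62.3931 25.362 ]
fence line [[ 608.2022  -63.6992]
 [ 517.9405 -204.8069]] [28.9499 29.9566] -122.60563238951616
```

arm_command([
  [0.35,[-8,5,0],[0,0,0]],
  [0.24,[-8,5,40],[0,0,0]],
  [0.24,[62,26,40],[0,0,9]],
  [0.24,[62,26,40],[0,0,9]],
  [0.24,[62,26,40],[0,0,9]],
  [0.24,[62,26,40],[0,0,9]],
  [0.24,[62,26,40],[0,0,9]],
  [0.24,[62,26,40],[0,0,9]],
  [0.24,[62,26,40],[0,0,9]],
  [0.24,[62,26,40],[0,0,9]],
])

```text
t: 8.25
position: [0.5747, -0.0647, 0.0814]
orientation: [0.893, 0.449, 0.0, 0.0]
ft_force: [-0.3, -0.2, 0.4]
finger_gap: 0.24
grasp_force: 0.0
```

arm_command([
  [0.24,[0,0,0],[0,0,0]],
  [0.24,[0,0,0],[0,0,0]],
  [0.24,[0,0,0],[0,0,0]],
  [0.24,[0,0,0],[0,0,0]],
])

```text
t: 8.75
position: [0.5747, -0.0648, 0.0813]
orientation: [0.895, 0.446, 0.0, 0.0]
ft_force: [0.7, 0.4, 0.1]
finger_gap: 0.238
grasp_force: 0.0
```

```bash
python3 - <<'E'
from h import *
o=env.get_obs();im=env.grab_frame("wrist");cv2.imwrite("pics/w4.png",im);t=env.grab_frame("top")
cv2.imwrite("pics/wt4.png",cv2.resize(np.hstack([im,cv2.resize(t[120:330,200:480],(560,420))]),(800,300)))
print(o['t'],o['position'],R.from_quat(o['orientation']).as_matrix(),o['ft_force'],o['joints'])
E
```

```text
8.75 [ 0.5747 -0.0648  0.0813] [[ 0.6016  0.7988  0.0001]
 [ 0.7988 -0.6016 -0.    ]
 [ 0.      0.0001 -1.    ]] [0.6628 0.3788 0.0655] [-0.1853  0.4605  1.6876  0.      0.9934  0.4603]
```

View pics/wt4.png

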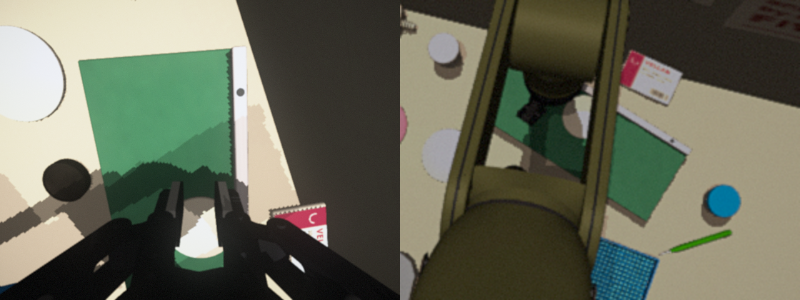

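The wrist half of the picture shows the plate between and ahead of the fingers at about (200,235), against the fence. The yaw is 4° short, so I'll correct that, lower and feel for the ledge.

arm_command([
  [0.24,[0,0,0],[0,0,0.4]],
  [0.24,[0,0,-20],[0,0,0.4]],
  [0.24,[0,0,-34],[0,0,0.4]],
  [0.24,[0,0,-37],[0,0,0.4]],
  [0.24,[0,0,-38],[0,0,0.4]],
  [0.24,[0,0,-39],[0,0,0.4]],
  [0.24,[0,0,-39],[0,0,0.4]],
  [0.24,[0,0,-39],[0,0,0.4]],
])

```text
t: 9.85
position: [0.5749, -0.0648, 0.0427]
orientation: [0.879, 0.478, 0.0, 0.0]
ft_force: [0.0, 0.2, -0.3]
finger_gap: 0.241
grasp_force: 0.0
```

arm_command([
  [0.24,[0,0,-1],[0,0,0]],
  [0.24,[0,0,-1],[0,0,0]],
])

```text
t: 10.1
position: [0.5746, -0.0648, 0.0413]
orientation: [0.879, 0.478, -0.0, -0.0]
ft_force: [0.8, 0.0, -0.7]
finger_gap: 0.242
grasp_force: 0.0
```

arm_command([
  [0.24,[-4,-6.2,0],[0,0,0]],
  [0.24,[-8,-12.3,0],[0,0,0]],
  [0.24,[-12,-18.5,0],[0,0,0]],
  [0.24,[-16,-24.7,0],[0,0,0]],
  [0.24,[-20,-30.8,0],[0,0,0]],
  [0.24,[-24,-37,0],[0,0,0]],
  [0.24,[-28,-43.1,0],[0,0,0]],
  [0.24,[-32,-49.3,0],[0,0,0]],
  [0.24,[-36,-55.4,0],[0,0,0]],
  [0.24,[-38,-58.5,0],[0,0,0]],
])

```text
t: 11.35
position: [0.5364, -0.1238, 0.0413]
orientation: [0.879, 0.477, -0.0, -0.0]
ft_force: [0.5, 0.4, 0.4]
finger_gap: 0.245
grasp_force: 0.5
```

```bash
python3 - <<'E'
from h import *
o=env.get_obs();im=env.grab_frame("wrist");t=env.grab_frame("top");cv2.imwrite("pics/t5.png",t)
cv2.imwrite("pics/wt5.png",cv2.resize(np.hstack([im,cv2.resize(t[120:330,200:480],(560,420),interpolation=cv2.INTER_CUBIC)]),(800,300)))
print(o['t'],o['position'],o['ft_force'],o['grasp_force'])
E
```

```text
11.35 [ 0.5364 -0.1238  0.0413] [0.5337 0.4427 0.403 ] 0.5426806211471558
```

View pics/wt5.png

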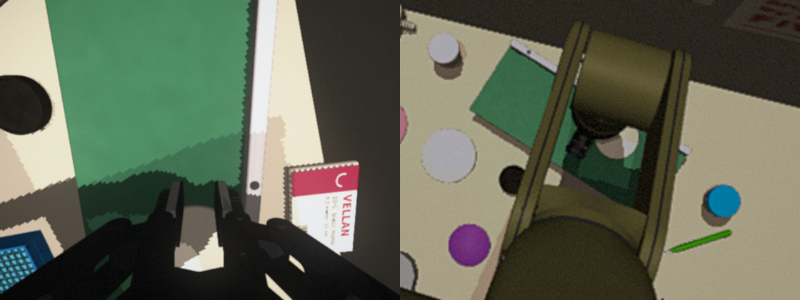

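The plate has moved along with the fingers and still lies by the fence. I'll go on to just short of the goal.

arm_command([
  [0.24,[-4,-6.2,0],[0,0,0]],
  [0.24,[-8,-12.3,0],[0,0,0]],
  [0.24,[-12,-18.5,0],[0,0,0]],
  [0.24,[-16,-24.7,0],[0,0,0]],
  [0.24,[-20,-30.8,0],[0,0,0]],
  [0.24,[-24,-37,0],[0,0,0]],
  [0.24,[-28,-43.1,0],[0,0,0]],
  [0.24,[-32,-49.3,0],[0,0,0]],
  [0.24,[-36,-55.4,0],[0,0,0]],
  [0.24,[-39,-60,0],[0,0,0]],
])

```text
t: 12.7
position: [0.4974, -0.1837, 0.0413]
orientation: [0.879, 0.478, -0.0, -0.0]
ft_force: [-0.0, 0.7, 0.3]
finger_gap: 0.239
grasp_force: 0.6
```

```bash
python3 - <<'E'
from h import *
o=env.get_obs();s=env.grab_frame("side");t=env.grab_frame("top");cv2.imwrite("pics/t6.png",t);cv2.imwrite("pics/s6.png",s)
r=lambda a:cv2.resize(a,(400,300),interpolation=cv2.INTER_CUBIC)
cv2.imwrite("pics/st6.png",np.hstack([r(s[150:270,220:380]),r(t[165:300,290:470])]))
print(o['t'],o['position'],o['ft_force'],o['grasp_force'])
E
```

```text
12.7 [ 0.4974 -0.1837  0.0413] [-0.0101  0.7379  0.2521] 0.6495656877336842
```

View pics/st6.png

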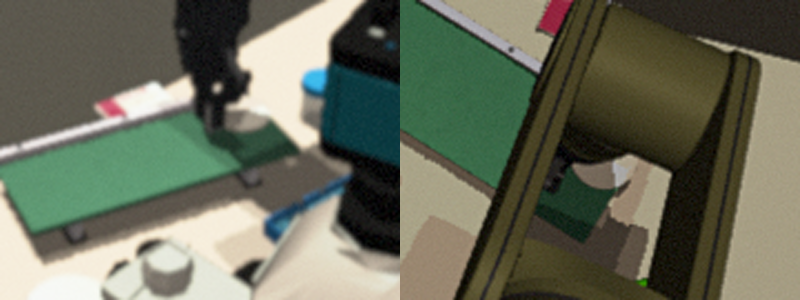

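arm_command([
  [0.24,[-3,-4.6,0],[0,0,0]],
  [0.24,[-5,-7.8,0],[0,0,0]],
  [0.24,[-6.5,-10,0],[0,0,0]],
  [0.24,[-6.5,-10,0],[0,0,0]],
  [0.24,[-6.5,-10,0],[0,0,0]],
])

```text
t: 13.42
position: [0.4912, -0.1934, 0.0413]
orientation: [0.879, 0.478, -0.0, 0.0]
ft_force: [-0.4, 0.7, 0.2]
finger_gap: 0.239
grasp_force: 0.3
```

arm_command([
  [0.24,[8,12.6,0],[0,0,0]],
  [0.24,[8,12.6,50],[0,0,0]],
  [0.24,[-30,5,90],[0,0,-9]],
  [0.24,[-70,-2,130],[0,0,-9]],
  [0.24,[-70,-2,130],[0,0,-9]],
  [0.24,[-70,-2,130],[0,0,-9]],
  [0.24,[-70,-2,130],[0,0,-9]],
  [0.24,[-70,-2,130],[0,0,-9]],
  [0.24,[-70,-2,130],[0,0,-9]],
  [0.24,[-70,-2,130],[0,0,-9]],
])

```text
t: 14.68
position: [0.4219, -0.1948, 0.1714]
orientation: [0.968, -0.252, 0.0, 0.0]
ft_force: [0.0, -0.2, -0.6]
finger_gap: 0.244
grasp_force: 0.0
```

arm_command([
  [0.24,[0,0,0],[0,0,-0.4]],
  [0.24,[0,0,0],[0,0,-0.4]],
  [0.24,[0,0,0],[0,0,-0.4]],
])

```text
t: 15.05
position: [0.4215, -0.195, 0.1714]
orientation: [0.959, -0.282, 0.0, 0.0]
ft_force: [0.2, -0.3, -0.6]
finger_gap: 0.24
grasp_force: 0.0
```

```bash
python3 - <<'E'
from h import *
o=env.get_obs();im=env.grab_frame("wrist");t=env.grab_frame("top");cv2.imwrite("pics/w7.png",im);cv2.imwrite("pics/t7.png",t)
np.savez("o7.npz",p=o['position'],q=o['orientation'])
cv2.imwrite("pics/wt7.png",np.hstack([cv2.resize(im,(400,300)),cv2.resize(t[165:300,290:470],(400,300),interpolation=cv2.INTER_CUBIC)]))
print(o['t'],o['position'],o['orientation'],o['joints'])
E
```

```text
15.05 [ 0.4215 -0.195   0.1714] [ 0.9594 -0.2822  0.0002  0.    ] [-0.5243  0.2128  1.8142  0.      1.1143  1.6186]
```

View pics/w7.png

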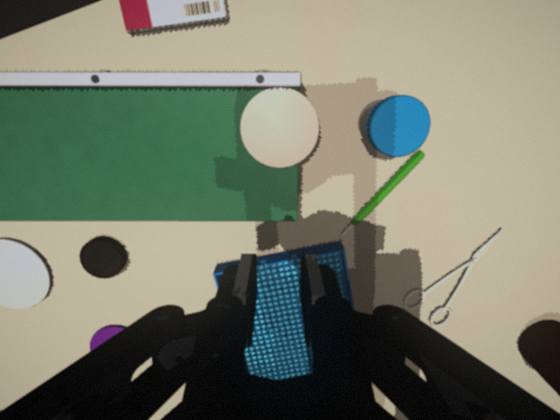

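The plate spans columns 240–319, the ledge end is at about column 300, and its back edge (row 88) meets the fence. Overhang is about a quarter, so I'll compute the last nudge.

```bash
python3 - <<'E'
from h import *
from scipy.optimize import least_squares
im=cv2.imread("pics/w7.png");z=np.load("o7.npz");K,E=cam("wrist",dict(position=z['p'],orientation=z['q']))
g=green(im);ya=np.deg2rad(-32.95);x=np.array([np.cos(ya),np.sin(ya)]);u=np.array([x[1],-x[0]])
L=onz(K,E,g,.04)*1e3
end=g[(g[:,0]>280)&(g[:,1]>170)&(g[:,1]<212)];end=[np.array([end[end[:,1]==r][:,0].max(),r]) for r in np.unique(end[:,1])]
W=onz(K,E,np.array(end)+[.5,0],.04)*1e3
print("end u",np.percentile(W@u,[10,50,90]))
# plate: gradient edge along rays from centre
c=np.array([279.5,127.5]);gr=cv2.GaussianBlur(cv2.cvtColor(im,cv2.COLOR_BGR2GRAY),(3,3),0).astype(float);P=[]
for a in np.arange(0,2*np.pi,.05):
    rr=np.arange(34,45,.25);pts=c+np.outer(rr,[np.cos(a),np.sin(a)])
    v=cv2.remap(gr.astype(np.float32),pts[:,0].astype(np.float32)[None],pts[:,1].astype(np.float32)[None],1)[0]
    P.append(pts[np.argmin(np.gradient(v))])
w=onz(K,E,P,.044)*1e3
s=least_squares(lambda p:np.hypot(*(w-p[:2]).T)-p[2],[466,-226,31],loss='soft_l1').x;print(s)
over=s[:2]@u+31-np.median(W@u);print("overhang",over,"rel tool7 x,u",(s[:2]-z['p'][:2]*1e3)@x,(s[:2]-z['p'][:2]*1e3)@u,"plate-to-push tool u",(s[:2]-[491.2,-193.4])@u,(s[:2]-[491.2,-193.4])@x)
F=g[(g[:,0]<220)&(g[:,1]<110)];F=onz(K,E,F,.04)*1e3;print("fence x rel plate",np.percentile(F@x-s[:2]@x,[50,90]), "front x rel plate",np.percentile(L@x-s[:2]@x,[1,3]))
E
```

```text
end u [-50.6104 -50.3433 -50.0681]
[ 468.6221 -225.9083   30.7706]
overhang 16.026434272762607 rel tool7 x,u 56.316097690614654 0.3259950687643993 plate-to-push tool u 39.55948307126219 -1.2646301048332624
fence x rel plate [29.6693 29.8986] front x rel plate [-77.8828 -77.6691]
```

arm_command([
  [0.24,[40,8,0],[0,0,9]],
  [0.24,[78,15,-20],[0,0,9]],
  [0.24,[78,15,-40],[0,0,9]],
  [0.24,[78,15,-70],[0,0,9]],
  [0.24,[78,15,-70],[0,0,9]],
  [0.24,[78,15,-70],[0,0,9]],
  [0.24,[78,15,-70],[0,0,9]],
  [0.24,[78,15,-70],[0,0,9]],
  [0.24,[78,15,-70],[0,0,9]],
  [0.24,[78,15,-70],[0,0,9]],
])

```text
t: 16.4
position: [0.4993, -0.1803, 0.1013]
orientation: [0.878, 0.478, 0.0, -0.0]
ft_force: [-0.5, 0.3, 0.2]
finger_gap: 0.246
grasp_force: 0.0
```

arm_command([
  [0.24,[0,0,-30],[0,0,0]],
  [0.24,[0,0,-50],[0,0,0]],
  [0.24,[0,0,-60],[0,0,0]],
  [0.24,[0,0,-60],[0,0,0]],
  [0.24,[0,0,-60],[0,0,0]],
])

```text
t: 17.02
position: [0.4996, -0.1805, 0.0416]
orientation: [0.878, 0.478, 0.0, 0.0]
ft_force: [0.8, -0.7, 0.3]
finger_gap: 0.242
grasp_force: 0.0
```

arm_command([
  [0.24,[-3,-4.6,0],[0,0,0]],
  [0.24,[-6,-9.2,0],[0,0,0]],
  [0.24,[-8,-12.4,0],[0,0,0]],
  [0.24,[-10,-15.4,0],[0,0,0]],
  [0.24,[-10.9,-16.8,0],[0,0,0]],
  [0.24,[-10.9,-16.8,0],[0,0,0]],
  [0.24,[-10.9,-16.8,0],[0,0,0]],
])

```text
t: 17.9
position: [0.4883, -0.1971, 0.0413]
orientation: [0.878, 0.478, -0.0, -0.0]
ft_force: [0.4, 0.1, 0.6]
finger_gap: 0.24
grasp_force: 0.3
```

arm_command([
  [0.24,[8,12.6,0],[0,0,0]],
  [0.24,[8,12.6,50],[0,0,0]],
  [0.24,[-30,5,90],[0,0,-9]],
  [0.24,[-68,2,130],[0,0,-9]],
  [0.24,[-68,2,130],[0,0,-9]],
  [0.24,[-68,2,130],[0,0,-9]],
  [0.24,[-68,2,130],[0,0,-9]],
  [0.24,[-68,2,130],[0,0,-9]],
  [0.24,[-68,2,130],[0,0,-9]],
  [0.24,[-68,2,130],[0,0,-9]],
])

```text
t: 19.15
position: [0.421, -0.1945, 0.1714]
orientation: [0.968, -0.252, 0.0, 0.0]
ft_force: [-0.2, 0.5, -0.5]
finger_gap: 0.24
grasp_force: 0.0
```

arm_command([
  [0.24,[0,0,0],[0,0,-0.4]],
  [0.24,[0,0,0],[0,0,-0.4]],
  [0.24,[0,0,0],[0,0,-0.4]],
])

```text
t: 19.52
position: [0.4206, -0.1948, 0.1714]
orientation: [0.959, -0.282, 0.0, -0.0]
ft_force: [0.4, 0.4, -0.3]
finger_gap: 0.24
grasp_force: 0.0
```

```bash
python3 - <<'E'
from h import *
o=env.get_obs();im=env.grab_frame("wrist");cv2.imwrite("pics/w8.png",im)
np.savez("o8.npz",p=o['position'],q=o['orientation'])
print(o['t'],o['position'],o['orientation'])
E
```

```text
19.525 [ 0.4206 -0.1948  0.1714] [ 0.9595 -0.2817  0.0001 -0.    ]
```

View pics/w8.png

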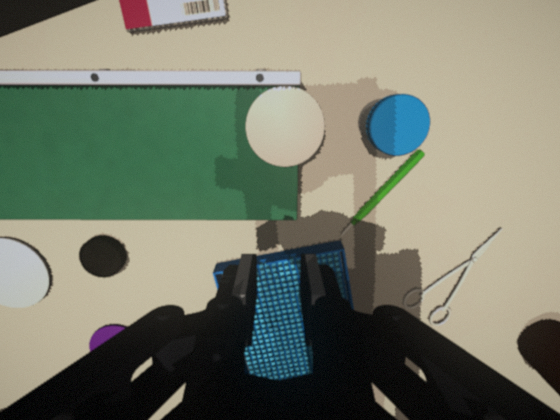

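The plate now spans columns 246–325 with the ledge end at about column 300, so roughly 32% overhangs. Its back edge (row 87) is at the fence, and the pots, cap and packet haven't moved.

```bash
python3 -c "
from plant import env
print(env.hand_in())"
```

```text
the job is handed in; nothing more can be done
None
```

The job is handed in: the stage plate lies flat against the fence with about a third (roughly 32%, measured from the last wrist picture) over the blue-pot end, and the pots, lens cap and suture packet were not touched.

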